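Get the red cord out of the clip-lid tote

ROBOT

A 6-joint arm with a two-finger parallel gripper is mounted at the origin on the work surface. World frame = base frame: x ahead of the robot, y to its left, z up, the work surface at z = 0. Lengths are in mm, angles in degrees, forces in N, time in s.
With the tool pointing down it reaches from about 300 to 850 mm from the base axis. Payload 4.2 kg.
Tool frame: the origin (TCP) lies at the centre of the arm's flange, where the gripper is bolted on; the fingertips stand 191 mm ahead of it and the grasp point (between the pads) lies 172 mm ahead of it; z points along the fingers, x is the direction in which the jaws open and shut, and the axes are right-handed (so a half turn about z gives the same grasp; the last joint's range is limited). The gripper opens to 91 mm and grips with 3 to 60 N. Pads are 32 mm wide; open, the fingers measure 118 mm over their backs; the gripper's body (76 mm by 178 mm) begins 60 mm behind the grasp point.
Start: joints at [62.968, 18.312, 89.639, -0, 72.044, -1.146], TCP at [251.033, 517.306, 404.776] pointing down, gripper open.
Joint ranges: [-177.97, 177.97], [-48.28, 115.42], [12.27, 149.76], [-77.06, 257.06], [2.81, 150.46], [-146.56, 146.56]. Speed limits (degrees/s): [147.25, 147.25, 180, 180, 180, 180].

INTERFACE

Orientations are given as [roll, pitch, yaw] about the fixed x, y, z axes, in that order (R = Rz(yaw) Ry(pitch) Rx(roll)).
In Python, from workcell import telemetry, imaging, env gives the robot as it stands. The module is installed in compiled form; this text tells all that it offers.
- The arm moves only by the tool jog_arm, never from a script. Its argument "series" is a list of rows, each a list of 3 entries, a list of its own where there are three numbers: the shift along the world's x, y, z in mm, then the turn, a rotation vector about the world's x, y, z in rad, then the opening, from 0 (shut) to 1 (fully open). In form: [[[x, y, z], [ax, ay, az], jaw], ...]. A call has exactly 5 rows; each row is the pose to reach, as a shift and turn from the pose measured when the call began; what a row does not reach only later rows make up. A row lasts 1/12 s, in which the tool goes at most 41.7 mm and 7.16 degrees, less where a joint would pass 70% of its speed; a pose out of reach is approached as far as the arm can. A call with a gripper value outside its range is refused whole. The fingers move at their own pace and stop on an object; "squeeze" is the grip in N (left out, the last holds). Time passes only in rows, so rows that repeat a pose let the fingers close, or fill a call up. It gives the time, the measured TCP pose, the force and the opening at its end, in the units of the state.
- telemetry.state(): the state, without advancing time (a new reading comes with each control period).
- imaging.grab_frame(name): name is "scene" or "top" or "wrist"; returns a dict with "pixels" (420x560x3 uint8, red, green, blue), "fov_y" (degrees; the focal length in pixels is half the picture's height over the tangent of half this angle, whatever the lens; pixels are square), "cx", "cy" (the principal point, pixels), "R" (3x3) and "t" (3): a world point X has camera coordinates R X + t; the wrist camera has in their place "T_tool_cam" (4x4, takes a point from camera to tool coordinates, whose origin is the TCP and whose axes are the tool frame's). Camera axes: x right, y down, z forward; pixel columns grow to the right and rows downward; lengths in mm; the calibration is good to about 2 mm. The wrist camera is an equidistant fisheye: a pixel r from the principal point sees the ray r / f radians off the axis. A picture is of the moment at which its call begins: read the wrist's pose just before it. There is no depth.
- env.job_done(): hands the job in, once; it reports no verdict.
The state is a dict: "time_s": time; "qpos": joint angles; "qvel": joint speeds; "effort": joint torques, N m; "ee_pos": TCP position; "ee_rot": TCP orientation; "force": force on the tool from outside, world axes, zero at the start; "torque": the same for the moment, N m; "gripper_width": finger opening in mm.
Only numpy, scipy, OpenCV 4.12 (cv2) and the standard library are available. Lean on these libraries where they do the work, as an engineer would, in place of code of your own. Each camera call takes 0.05 s, during which the arm holds its last target.

TASK

The braiding group needs the red cord. Flip both wine-red spring clips off the ends of the clear tote, then lift its lid off and lay it flat, handle up, on clear table. Then take the spool of red cord out and stand it upright in the gold tray next to the cream spool, dropping neither lid nor spool and leaving the tote open, the navy spool standing in it and everything else where it is.

Things in the scene. Friction and masses are not known exactly. Their poses are not given: they have to be found in the camera images.
- tote: Clear plastic craft tote that does not move when pushed, 136 mm (its x) by 190 mm (its y) by 90 mm high, walls and floor 3 mm thick, with a 90 mm high rim. Origin: centre of its underside, on the table. Its y axis runs along its length, through both clips; z is up. The two cord spools stand on its floor.
- clip_l (a joint): Angle (rad) of the wine-red clip on the tote's +y end. 0 = shut, its claw 7 mm over the lid's edge. It turns outwards and down about a pin along the tote's x axis, 103 mm from the tote's centre along y, 60 mm above the table, to a stop at 1.75 (open, reaching 42 mm out from the pin). A spring holds it shut with 0.10 N m; past 0.65 rad the spring throws it fully open and keeps it there.
- clip_r (a joint): The same for the clip on the tote's -y end (pin 103 mm from the tote's centre towards -y).
- clip_l_lip (a point): Middle of the top face of the outward-pointing finger lip of the +y clip; moves with the clip. Shut, it is 17 mm outwards from and 39.5 mm above the pin. The lip is 70 mm wide along the tote's x, 3 mm thick, and reaches 8 mm farther out. Pressing it down (about 6 N) and following it outwards flips the clip.
- clip_r_lip (a point): The same point on the -y clip.
- lid_grip (a point): Centre of the wine-red handle bar of the loose frosted lid (about 200 g): along the lid's y axis (the tote's length at the start), 16 mm wide, 14 mm high, 86 mm clear between posts, underside 20 mm above the lid plate. Plate 146 mm (x) by 206 mm (y) by 5 mm, with a 6 mm lip below: lying on the table this point is 38 mm above the table, on the tote 122 mm. z points up out of the lid.
- red_mid (a point): Centre (half-way up) of the spool of bright red cord: upright spool 54 mm across the white end discs, 51 mm across the cord, 80 mm tall, about 120 g. It stands upright in the tote, 42 mm from its middle towards one end, the navy spool towards the other; its centre is 43 mm above the table at the start.
- navy_mid (a point): Centre of the spool of navy blue cord, same size, standing in the other half of the tote; it stays there.
- tray: Loose gold tray, 190 mm (its x) by 110 mm (its y), 26 mm high, walls and floor 4 mm. Origin: centre of its underside. The cream spool stands about 45 mm from its middle towards its +x end; the -x half is free.
- cream_mid (a point): Centre of the spool of cream cord, same size as the red one, standing in the tray.
- scissors: Yellow-handled scissors lying on the table, 165 mm long along x, 81 mm over the loops, 10 mm high; origin on the table near the pivot. Bystander.
- glue: White glue bottle, 48 mm across, 130 mm tall, standing on the table; origin: centre of its underside. Bystander.
- beads: Jar of wooden beads with a metal cap, 64 mm across, 85 mm tall, standing on the table; origin: centre of its underside. Bystander.
Things that resemble listed ones, but are neither listed nor needed, are in the scene too. Leave any orange look-alike of the tray alone.

How it is judged:
By the outcome, as a careful person would: the job done as asked, in the order asked, and still so for the second after the job is handed in, with the robot touching nothing.
It also fails if it takes over 66 s, if anything falls off the work surface, if the arm or the gripper's body presses on something with over 40 N, if the wrist force passes 120 N, or if a joint passes its speed limit or range.

## Working session

There is one attempt and no reset: what is moved stays moved. The work goes in short steps, Python scripts to look and compute and a tool call to move; the robot and the scene stay as the last step left them, time stands still between calls to the robot, and variables do not carry over. Pictures are saved under pics/ and viewed, and the job is handed in when it is done.

Besides the shell and the picture viewer there is one more tool, called after "Call:" in YAML: its name, and indented under it one key for each argument. jog_arm: Moves the arm, as the interface text tells. Its arguments: {"type":"object","properties":{"series":{"type":"array"},"squeeze":{"type":"number"}},"required":["series"]}

```bash
mkdir -p pics; python3 - <<'E'
from workcell import telemetry, imaging
import cv2,pickle
print(telemetry.state())
d={}
for n in ("scene","top","wrist"):
    f=imaging.grab_frame(n); d[n]=f
    cv2.imwrite(f"pics/{n}0.png",cv2.cvtColor(f["pixels"],cv2.COLOR_RGB2BGR))
    print(n,{k:v for k,v in f.items() if k!="pixels"})
pickle.dump(d,open("f0.pkl","wb"))
E
```

```text
{'time_s': 0.0, 'qpos': array([ 6.29685618e+01,  1.83529746e+01,  8.97049111e+01, -8.02671495e-04,
        7.20416277e+01, -1.14528598e+00]), 'qvel': array([-0.03847839,  0.04685547, -0.01109857, -0.0731842 ,  0.0080853 ,
       -0.03653862]), 'effort': array([ 1.66854628e-03, -4.12458086e+01, -2.31974638e+01,  7.28187687e-02,
        4.52634471e-02, -1.35810883e-04]), 'ee_pos': array([250.96422656, 517.17706244, 403.91673046]), 'ee_rot': array([-1.79998774e+02,  9.95088228e-02,  6.41140970e+01]), 'force': array([ 0.05855591,  0.69055208, -0.01006371]), 'torque': array([-0.02201311, -0.0309795 ,  0.01680923]), 'gripper_width': 90.81759538375131}
scene {'fov_y': 46.03711060691211, 'cx': 279.9256659846664, 'cy': 199.78533334904617, 'R': array([[ 0.37678064,  0.92614205,  0.01724087],
       [ 0.54509855, -0.20663594, -0.81250795],
       [-0.74893519,  0.31553523, -0.58269511]]), 't': array([-192.32283772, -187.13228215, 1951.6050874 ])}
top {'fov_y': 47.520047029437066, 'cx': 275.0133998075107, 'cy': 218.49822738200737, 'R': array([[ 0.00698027, -0.99995522,  0.00639063],
       [-0.98158598, -0.00807175, -0.19085024],
       [ 0.19089328, -0.00494077, -0.98159836]]), 't': array([  -9.88691253,  530.96783072, 1398.41042789])}
wrist {'fov_y': 65.70646984690485, 'cx': 279.5320661975703, 'cy': 206.7339544610226, 'T_tool_cam': array([[ 9.99999249e-01,  1.20557108e-03, -2.22441105e-04,
         3.10490692e-01],
       [-1.11447059e-03,  9.69589355e-01,  2.44735043e-01,
        -6.85520522e+01],
       [ 5.10722017e-04, -2.44734611e-01,  9.69589970e-01,
         1.99974811e+01],
       [ 0.00000000e+00,  0.00000000e+00,  0.00000000e+00,
         1.00000000e+00]])}
```

View pics/scene0.png

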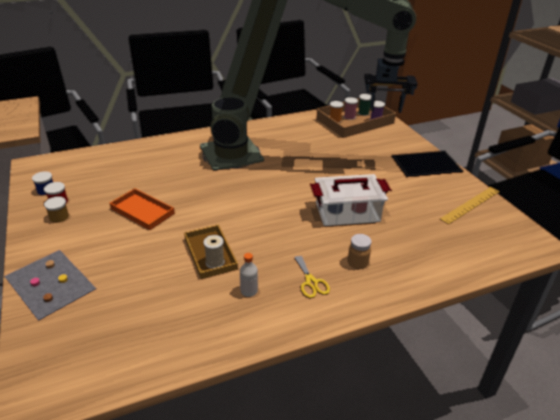

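View pics/top0.png

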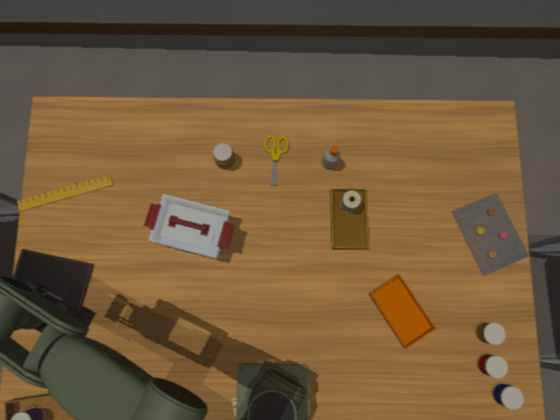

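View pics/wrist0.png

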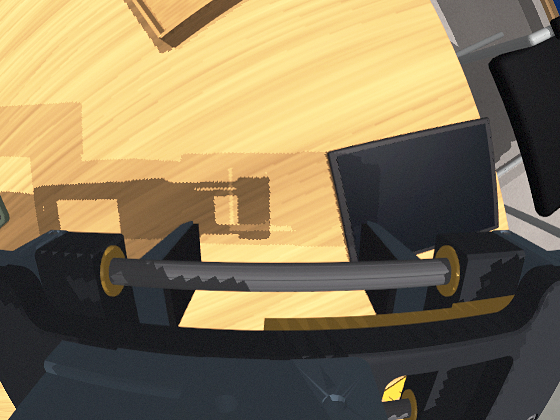

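```bash
cat > h.py <<'E'
import numpy as np, cv2, pickle
from scipy.spatial.transform import Rotation as Ro
def foc(f): return 210/np.tan(np.radians(f["fov_y"]/2))
def proj(f,X):
    X=np.atleast_2d(X); c=X@f["R"].T+f["t"]; F=foc(f)
    return np.c_[f["cx"]+F*c[:,0]/c[:,2], f["cy"]+F*c[:,1]/c[:,2]]
def unproj(f,px,z):
    px=np.atleast_2d(px).astype(float);F=foc(f)
    d=np.c_[(px[:,0]-f["cx"])/F,(px[:,1]-f["cy"])/F,np.ones(len(px))]@f["R"]
    o=-f["R"].T@f["t"]; z=np.broadcast_to(z,len(px))
    return o+d*((z-o[2])/d[:,2])[:,None]
def wpose(st,f):
    R=Ro.from_euler("xyz",st["ee_rot"],degrees=True).as_matrix()
    T=f["T_tool_cam"]; return R@T[:3,:3], R@T[:3,3]+st["ee_pos"]
def wunproj(st,f,px,z):
    Rc,o=wpose(st,f);F=foc(f);px=np.atleast_2d(px).astype(float)
    v=px-[f["cx"],f["cy"]];r=np.linalg.norm(v,axis=1);th=r/F
    d=np.c_[v*(np.sin(th)/np.maximum(r,1e-9))[:,None],np.cos(th)]@Rc.T
    z=np.broadcast_to(z,len(px)); return o+d*((z-o[2])/d[:,2])[:,None]
def wproj(st,f,X):
    Rc,o=wpose(st,f);F=foc(f);c=(np.atleast_2d(X)-o)@Rc
    n=np.linalg.norm(c[:,:2],axis=1);th=np.arctan2(n,c[:,2])
    return np.array([f["cx"],f["cy"]])+c[:,:2]/np.maximum(n,1e-9)[:,None]*(F*th)[:,None]
def crop(img,x0,y0,x1,y1,s,name,grid=10):
    c=cv2.cvtColor(img,cv2.COLOR_RGB2BGR)[y0:y1,x0:x1]
    c=cv2.resize(c,None,fx=s,fy=s,interpolation=cv2.INTER_CUBIC)
    if grid:
        for x in range((x0//grid+1)*grid,x1,grid):
            cv2.line(c,((x-x0)*s,0),((x-x0)*s,6),(0,255,0),1); cv2.putText(c,str(x),((x-x0)*s-10,16),0,.35,(0,255,0),1)
        for y in range((y0//grid+1)*grid,y1,grid):
            cv2.line(c,(0,(y-y0)*s),(6,(y-y0)*s),(0,255,0),1); cv2.putText(c,str(y),(8,(y-y0)*s+4),0,.35,(0,255,0),1)
    cv2.imwrite("pics/"+name,c)
E
python3 - <<'E'
from h import *
d=pickle.load(open("f0.pkl","rb"))
crop(d["top"]["pixels"],135,125,265,275,6,"t_a.png") if 0 else crop(d["top"]["pixels"],140,180,240,270,8,"t_a.png")
crop(d["scene"]["pixels"],300,165,400,230,8,"s_a.png")
crop(d["top"]["pixels"],320,140,420,215,8,"t_b.png")
crop(d["top"]["pixels"],315,175,385,260,7,"t_c.png")
E
```

```text
(no output)
```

View pics/t_a.png

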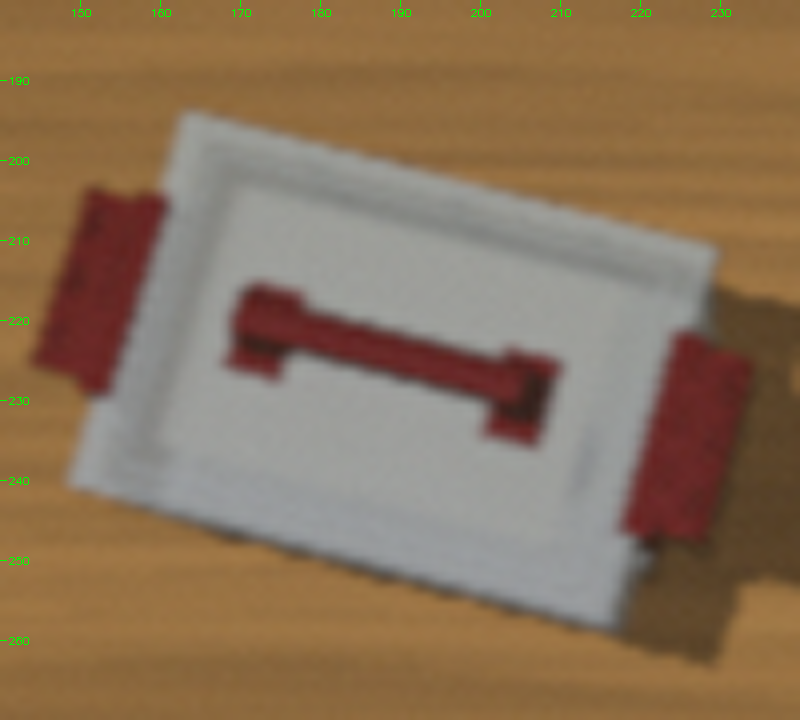

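View pics/s_a.png

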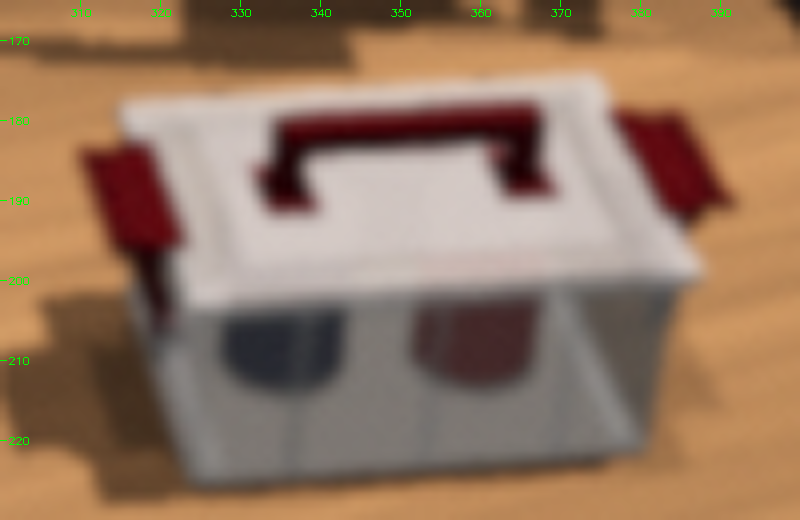

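View pics/t_c.png

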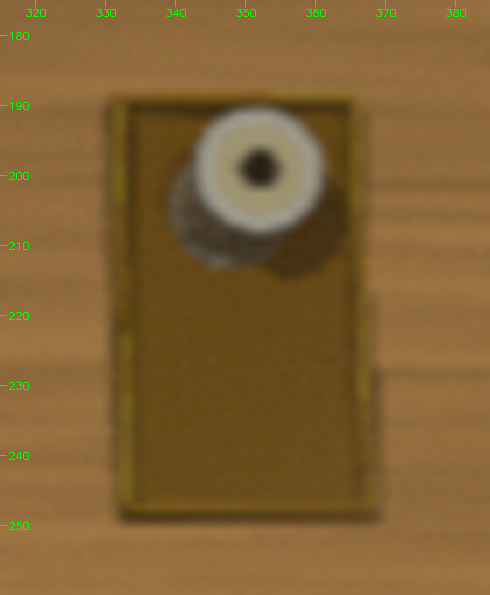

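```bash
python3 - <<'E'
from h import *
from scipy.optimize import least_squares
d=pickle.load(open("f0.pkl","rb"));T,S=d["top"],d["scene"]
# top corners order TL TR BR BL
t=[(163.3,194),(229.7,211),(217.3,258.5),(149,240.5)]
s=[(315.3,178),(375,174.3),(387.5,199),(324,203)]
P=unproj(T,t,95);print(P.round(1), P.mean(0).round(1)); Q=unproj(S,s,95);print(Q.round(1),Q.mean(0).round(1))
for P_ in (P,):
    e=(P_[0]-P_[1])+(P_[3]-P_[2]); print("yaxis ang",np.degrees(np.arctan2(e[1],e[0])),np.linalg.norm(P_[0]-P_[1]),np.linalg.norm(P_[0]-P_[3]))
# tray: top outer corners z=26
t=[(332,189),(365.5,188.5),(368.5,248),(332.5,249)]
P=unproj(T,t,26);print(P.round(1),P.mean(0).round(1))
print("cream",unproj(T,[(352.5,199)],84))
print("glue",unproj(T,[(334,150)],130),"beads",unproj(T,[(223,153)],85),"sciss",unproj(T,[(276,160),(275,186),(264,140),(289,140)],5))
print("ruler end",unproj(T,[(113,182)],2), "mat", unproj(T,[(20,250),(94,263),(72,330)],2))
print("table",unproj(T,[(33,97),(515,101)],0),"orange",unproj(T,[(370,294),(400,276),(434,327)],20),"craftmat",unproj(T,[(452,211)],2))
E
```

```text
[[593.9 326.7  95. ]
 [544.  128.3  95. ]
 [403.1 160.7  95. ]
 [454.2 361.1  95. ]] [498.8 244.2  95. ]
[[414.6 163.8  95. ]
 [464.9 362.   95. ]
 [603.2 324.   95. ]
 [551.7 128.1  95. ]] [508.6 244.5  95. ]
yaxis ang 75.79141164139196 204.58584873821187 143.90416727044456
[[ 631.5 -183.8   26. ]
 [ 634.  -289.    26. ]
 [ 446.3 -292.6   26. ]
 [ 442.4 -182.4   26. ]] [ 538.6 -237.    26. ]
cream [[ 586.05290169 -237.38827042   84.        ]]
glue [[ 723.34711589 -178.33615483  130.        ]] beads [[726.35966558 154.14677029  85.        ]] sciss [[731.56201071  -7.91974957   5.        ]
 [645.26461029  -5.30847147   5.        ]
 [798.84510038  31.41175067   5.        ]
 [799.60276164 -49.61558107   5.        ]]
ruler end [[654.73376964 510.57971167   2.        ]] mat [[434.83794267 782.01791974   2.        ]
 [396.36445911 550.48528072   2.        ]
 [194.92092944 600.37706791   2.        ]]
table [[ 942.92053537  795.5077033     0.        ]
 [ 944.647326   -799.54692294    0.        ]] orange [[ 307.44396512 -294.1423488    20.        ]
 [ 362.18237112 -387.11407954   20.        ]
 [ 211.60547725 -482.08048183   20.        ]] craftmat [[ 569.33568699 -565.38580167    2.        ]]
```

Call:
jog_arm:
  series:
    - [[160,-145,0],[0,0,0.2],0]
    - [[160,-145,0],[0,0,0.2],0]
    - [[160,-145,0],[0,0,0.2],0]
    - [[160,-145,0],[0,0,0.2],0]
    - [[160,-145,0],[0,0,0.2],0]
  squeeze: 20

```text
time_s: 0.57
ee_pos: [404.3, 377.7, 404.0]
ee_rot: [-180.0, 0.1, 75.6]
force: [0.1, 0.9, 0.4]
gripper_width: 60.9
```

Call:
jog_arm:
  series:
    - [[165,-150,0],[0,0,0],0]
    - [[165,-150,0],[0,0,0],0]
    - [[165,-150,0],[0,0,0],0]
    - [[165,-150,0],[0,0,0],0]
    - [[165,-150,0],[0,0,0],0]

```text
time_s: 0.98
ee_pos: [558.4, 236.9, 403.7]
ee_rot: [-180.0, 0.1, 75.6]
force: [-0.4, 0.5, -0.7]
gripper_width: 28.0
```

```bash
cat > snap.py <<'E'
import sys
from h import *
from workcell import telemetry, imaging
k=sys.argv[1]
st=telemetry.state();f=imaging.grab_frame("wrist")
pickle.dump((st,f),open(k+".pkl","wb"))
cv2.imwrite("pics/"+k+".png",cv2.cvtColor(f["pixels"],cv2.COLOR_RGB2BGR))
print(st["time_s"],st["ee_pos"].round(1),st["ee_rot"].round(2),st["force"].round(1),st["gripper_width"])
E
python3 snap.py w1
```

```text
0.9833 [558.4 236.9 403.7] [-1.7996e+02  1.1000e-01  7.5600e+01] [-0.4  0.5 -0.7] 27.956140967324014
```

View pics/w1.png

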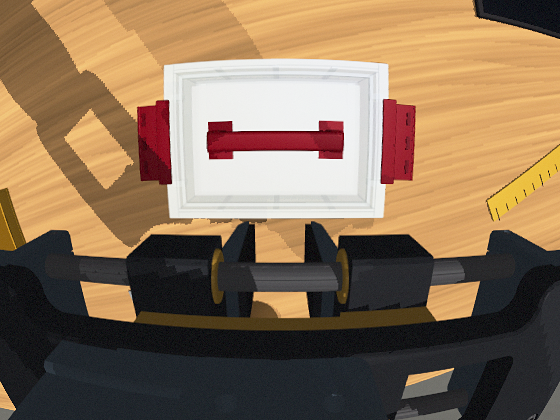

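```bash
python3 snap.py w2; python3 - <<'E'
from h import *
st,f=pickle.load(open("w2.pkl","rb"))
crop(f["pixels"],120,50,260,230,4,"w2a.png"); crop(f["pixels"],300,50,440,230,4,"w2b.png")
E
```

```text
1.0333 [563.3 232.4 403.3] [179.65   0.29  75.35] [ 5.4 -2.2  0.9] 23.36391907735887
```

View pics/w2a.png

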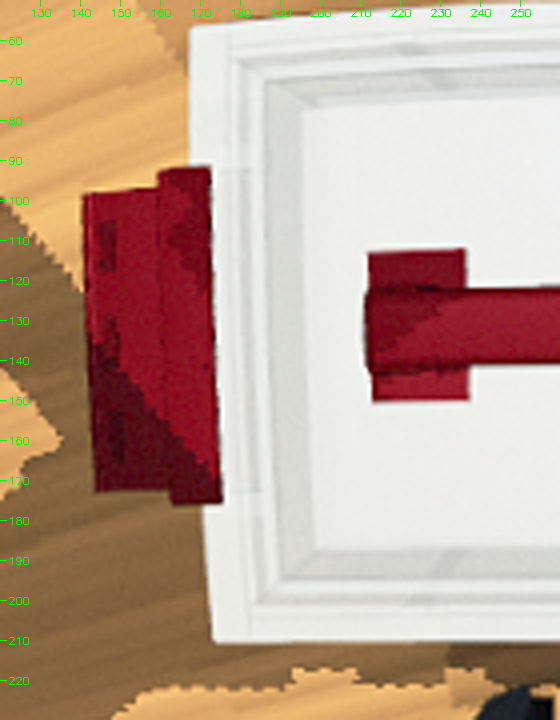

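View pics/w2b.png

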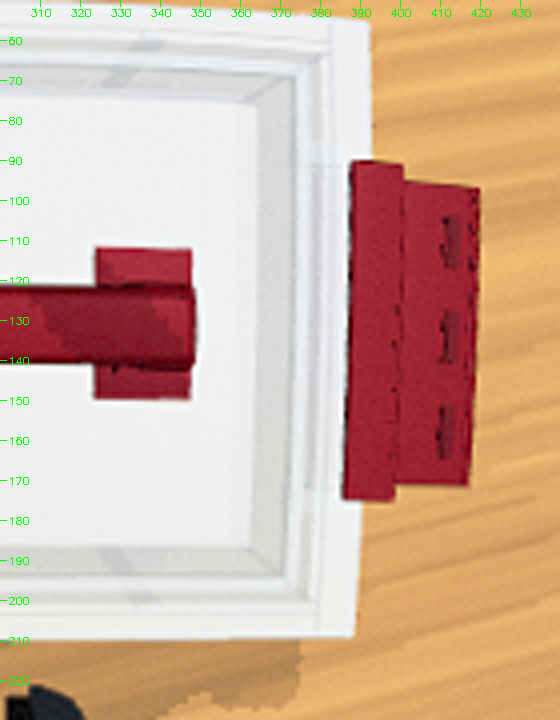

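```bash
python3 - <<'E'
from h import *
for k,c,b in (("w2",[(167,57),(392,54.5),(388.5,209.5),(173,210)],[(212,131.5),(348.5,131)]),("w1",[(164.5,65),(388,65),(384,218),(170,218)],[(207,141.5),(343.5,141.5)])):
    st,f=pickle.load(open(k+".pkl","rb"))
    P=wunproj(st,f,c,95);print(P.round(1).tolist(),P.mean(0).round(1))
    e=(P[1]-P[0])+(P[2]-P[3]);print(np.degrees(np.arctan2(e[1],e[0])),np.linalg.norm(P[0]-P[1]),np.linalg.norm(P[2]-P[1]))
    B=wunproj(st,f,b,129);e=B[1]-B[0];print("bar",B.mean(0).round(1),np.linalg.norm(e),np.degrees(np.arctan2(e[1],e[0])))
st,f=pickle.load(open("w2.pkl","rb"))
L=wunproj(st,f,[(419,97),(417,171.5),(400,95),(398.5,171),(141,98.5),(144,172.5),(160,96),(163,172.5)],99.5);print(L.round(1))
u=np.array([np.cos(np.radians(75.6)),np.sin(np.radians(75.6))])
print((L[:,:2]@u).round(1))
E
```

```text
[[406.9, 165.8, 95.0], [456.3, 364.3, 95.0], [597.4, 329.1, 95.0], [546.6, 130.4, 95.0]] [501.8 247.4  95. ]
75.82892062468288 204.57422848727964 145.4359111511501
bar [501.3 247.8 129. ] 107.16493207680074 75.65505761635605
[[406.8, 166.8, 95.0], [458.0, 363.9, 95.0], [597.8, 329.7, 95.0], [547.1, 130.7, 95.0]] [502.4 247.8  95. ]
75.58253170752049 203.7089187619158 143.88103185566544
bar [501.7 247.5 129. ] 107.89923499166932 75.56372791252096
[[499.7 378.8  99.5]
 [567.  362.4  99.5]
 [494.7 360.4  99.5]
 [562.3 344.   99.5]
 [437.1 132.9  99.5]
 [504.  115.5  99.5]
 [441.3 151.7  99.5]
 [509.4 134.2  99.5]]
[491.2 492.  472.1 473.  237.5 237.2 256.6 256.7]
```

```bash
python3 -c "
from workcell import telemetry
s=telemetry.state();print(s['ee_pos'],s['ee_rot'],s['gripper_width'])"
```

```text
[560.84466032 234.7361829  403.11663355] [179.90414742   0.18569577  75.25920971] 19.248113652141793
```

Call:
jog_arm:
  series:
    - [[-27.5,138,-75],[0,0,0.007],0]
    - [[-27.5,138,-75],[0,0,0.007],0]
    - [[-27.5,138,-75],[0,0,0.007],0]
    - [[-27.5,138,-75],[0,0,0.007],0]
    - [[-27.5,138,-75],[0,0,0.007],0]

```text
time_s: 1.5
ee_pos: [530.7, 377.2, 323.7]
ee_rot: [-179.7, 0.4, 75.9]
force: [-0.3, -0.8, -0.2]
gripper_width: 0.2
```

```bash
python3 snap.py w3
```

```text
1.5 [530.7 377.2 323.7] [-179.74    0.36   75.92] [-0.3 -0.8 -0.2] 0.20675603907253545
```

View pics/w3.png

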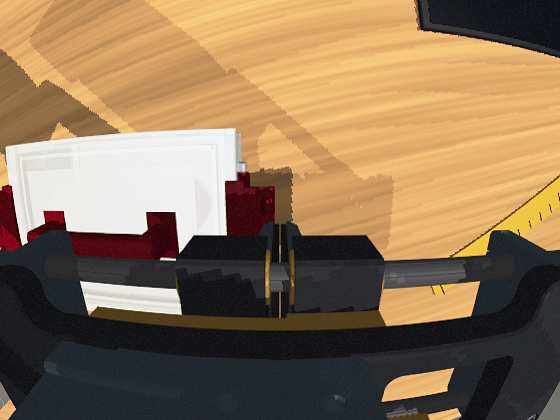

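Call:
jog_arm:
  series:
    - [[3,-4.5,-15],[0,0,-0.003],0]
    - [[3,-4.5,-30],[0,0,-0.003],0]
    - [[3,-4.5,-30],[0,0,-0.003],0]
    - [[3,-4.5,-31],[0,0,-0.003],0]
    - [[3,-4.5,-31],[0,0,-0.003],0]

```text
time_s: 1.97
ee_pos: [534.8, 370.5, 295.5]
ee_rot: [-179.9, 0.3, 75.7]
force: [0.6, 0.5, 0.6]
gripper_width: 0.5
```

Call:
jog_arm:
  series:
    - [[0.7,3,-7.5],[0,0,0],0]
    - [[2.7,10.5,-11],[0,0,0],0]
    - [[3.9,15.2,-15.5],[0,0,0],0]
    - [[4.9,19.3,-20.5],[0,0,0],0]
    - [[5.8,22.6,-26],[0,0,0],0]

```text
time_s: 2.38
ee_pos: [541.0, 393.9, 269.6]
ee_rot: [180.0, 0.2, 75.7]
force: [0.5, -0.1, 0.1]
gripper_width: 0.5
```

```bash
python3 - <<'E'
from h import *
from workcell import imaging
f=imaging.grab_frame("scene"); crop(f["pixels"],290,150,420,240,6,"s4.png")
E
```

```text
(no output)
```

View pics/s4.png

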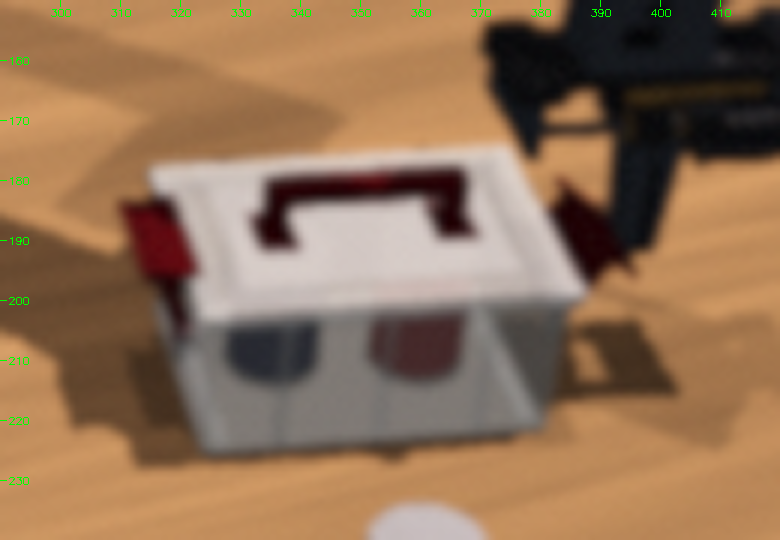

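Call:
jog_arm:
  series:
    - [[0,0,40],[0,0,0],0]
    - [[0,0,60],[0,0,0],0]
    - [[30,-20,70],[0,0,0],0]
    - [[60,-40,80],[0,0,0],0]
    - [[60,-40,80],[0,0,0],0]

```text
time_s: 2.85
ee_pos: [604.8, 351.2, 349.5]
ee_rot: [179.7, 0.2, 75.5]
force: [-0.8, 0.9, 0.4]
gripper_width: 0.7
```

```bash
python3 snap.py w5
```

```text
2.85 [604.8 351.2 349.5] [179.75   0.22  75.51] [-0.8  0.9  0.4] 0.7498718638260488
```

View pics/w5.png

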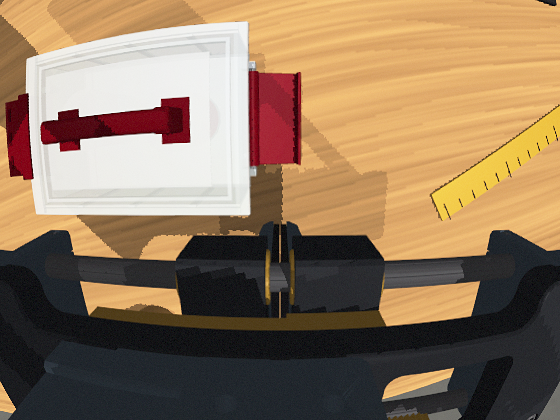

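Call:
jog_arm:
  series:
    - [[-135,-229,0],[0,0,0.003],0]
    - [[-135,-229,0],[0,0,0.003],0]
    - [[-135,-229,0],[0,0,0.003],0]
    - [[-135,-229,0],[0,0,0.003],0]
    - [[-135,-229,-5],[0,0,0.003],0]

```text
time_s: 3.32
ee_pos: [494.5, 172.8, 344.9]
ee_rot: [-179.8, 0.3, 75.8]
force: [-0.3, -0.7, 1.0]
gripper_width: 0.3
```

Call:
jog_arm:
  series:
    - [[-25,-50,-12],[0,0,0],0]
    - [[-25,-50,-20],[0,0,0],0]
    - [[-25,-50,-30],[0,0,0],0]
    - [[-25,-50,-45],[0,0,0],0]
    - [[-25,-50,-50],[0,0,0],0]

```text
time_s: 3.73
ee_pos: [468.7, 123.4, 292.7]
ee_rot: [-179.6, 0.4, 75.7]
force: [0.6, 0.0, -0.2]
gripper_width: 0.5
```

Call:
jog_arm:
  series:
    - [[-0.6,-2,-5],[0,0,0],0]
    - [[-2.4,-9.6,-8.3],[0,0,0],0]
    - [[-3.6,-14.3,-12.8],[0,0,0],0]
    - [[-4.7,-18.4,-17.8],[0,0,0],0]
    - [[-5.5,-21.7,-23.3],[0,0,0],0]

```text
time_s: 4.15
ee_pos: [463.4, 102.1, 269.0]
ee_rot: [-179.6, 0.4, 75.8]
force: [-0.8, 0.5, 0.3]
gripper_width: 0.5
```

Call:
jog_arm:
  series:
    - [[0,0,40],[0,0,0],0]
    - [[0,0,60],[0,0,0],0.5]
    - [[30,10,75],[0,0,0],0.5]
    - [[60,20,85],[0,0,0],0.5]
    - [[80,30,95],[0,0,0],0.5]

```text
time_s: 4.57
ee_pos: [545.4, 132.8, 364.4]
ee_rot: [-179.7, 0.3, 75.8]
force: [0.5, -0.7, 0.4]
gripper_width: 24.4
```

```bash
python3 snap.py w6
```

```text
4.5667 [545.4 132.8 364.4] [-179.74    0.29   75.77] [ 0.5 -0.7  0.4] 24.41106781076165
```

View pics/w6.png

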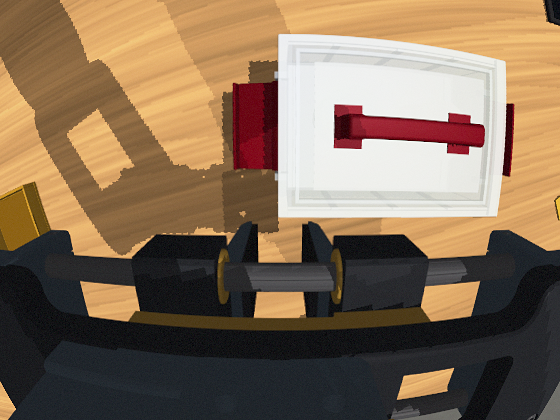

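Call:
jog_arm:
  series:
    - [[-44,115,0],[0,0,-1.57],0.5]
    - [[-44,115,0],[0,0,-1.57],0.5]
    - [[-44,115,0],[0,0,-1.57],0.5]
    - [[-44,115,0],[0,0,-1.57],0.5]
    - [[-44,115,0],[0,0,-1.57],0.5]

```text
time_s: 5.03
ee_pos: [503.5, 252.4, 364.8]
ee_rot: [-179.8, 0.4, 41.5]
force: [0.1, -0.3, -0.4]
gripper_width: 45.5
```

```bash
python3 - <<'E'
from h import *
st,f=pickle.load(open("w6.pkl","rb"))
P=wunproj(st,f,[(279,35),(505,61),(498,216),(277.5,216)],95);print(P.round(1).tolist(),P.mean(0))
E
```

```text
[[407.5, 166.0, 95.0], [456.7, 363.8, 95.0], [597.2, 330.4, 95.0], [545.5, 129.9, 95.0]] [501.74037922 247.53718489  95.        ]
```

Call:
jog_arm:
  series:
    - [[-2,-5,0],[0,0,-0.974],0.5]
    - [[-2,-5,0],[0,0,-0.974],0.5]
    - [[-2,-5,0],[0,0,-0.974],0.5]
    - [[-2,-5,0],[0,0,-0.974],0.5]
    - [[-2,-5,0],[0,0,-0.974],0.5]

```text
time_s: 5.45
ee_pos: [501.3, 247.7, 363.6]
ee_rot: [-179.8, 0.5, 5.5]
force: [0.5, -0.2, 0.1]
gripper_width: 45.6
```

Call:
jog_arm:
  series:
    - [[0,0,-10],[0,0,-0.36],0.5]
    - [[0,0,-20],[0,0,-0.36],0.5]
    - [[0,0,-25],[0,0,-0.36],0.5]
    - [[0,0,-25],[0,0,-0.36],0.5]
    - [[0,0,-25],[0,0,-0.36],0.5]

```text
time_s: 5.87
ee_pos: [501.1, 247.9, 337.6]
ee_rot: [-179.9, 0.6, -14.9]
force: [-0.4, 0.1, 0.1]
gripper_width: 46.0
```

```bash
python3 snap.py w7
```

```text
5.8667 [501.1 247.9 337.6] [-179.88    0.55  -14.93] [-0.4  0.1  0.1] 45.99337476227099
```

View pics/w7.png

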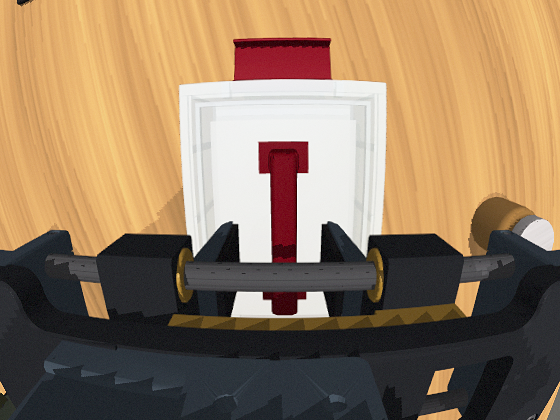

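Call:
jog_arm:
  series:
    - [[0.5,-0.3,-20],[-0.0025,-0.009,0.01],0.5]
    - [[0.5,-0.3,-35],[-0.0025,-0.009,0.01],0.5]
    - [[0.5,-0.3,-43],[-0.0025,-0.009,0.01],0.5]
    - [[0.5,-0.3,-43.5],[-0.0025,-0.009,0.01],0.5]
    - [[0.5,-0.3,-43.5],[-0.0025,-0.009,0.01],0.3]

```text
time_s: 6.33
ee_pos: [501.9, 247.8, 294.8]
ee_rot: [-179.8, -0.0, -14.3]
force: [-0.4, -0.4, -0.1]
gripper_width: 41.5
```

Call:
jog_arm:
  series:
    - [[0,0,0],[0,0,0],0]
    - [[0,0,0],[0,0,0],0]
    - [[0,0,0],[0,0,0],0]
    - [[0,0,0],[0,0,0],0]
    - [[0,0,0],[0,0,0],0]
  squeeze: 35

```text
time_s: 6.75
ee_pos: [502.0, 247.8, 295.5]
ee_rot: [-179.8, -0.1, -14.3]
force: [-0.8, 0.6, 2.7]
gripper_width: 15.9
```

Gripped at 15.9 mm. Lift straight.

Call:
jog_arm:
  series:
    - [[0,0,5],[0,0,0],0]
    - [[0,0,15],[0,0,0],0]
    - [[0,0,35],[0,0,0],0]
    - [[0,0,60],[0,0,0],0]
    - [[0,0,80],[0,0,0],0]

```text
time_s: 7.17
ee_pos: [502.0, 247.8, 377.4]
ee_rot: [-179.8, -0.1, -14.3]
force: [0.3, 0.3, -1.7]
gripper_width: 15.6
```

```bash
python3 snap.py w8; python3 - <<'E'
from h import *
from workcell import imaging
f=imaging.grab_frame("scene"); crop(f["pixels"],290,130,420,230,6,"s8.png")
E
```

```text
7.1667 [502.  247.8 377.4] [-1.7977e+02 -1.1000e-01 -1.4320e+01] [ 0.3  0.3 -1.7] 15.599242778436786
```

View pics/w8.png

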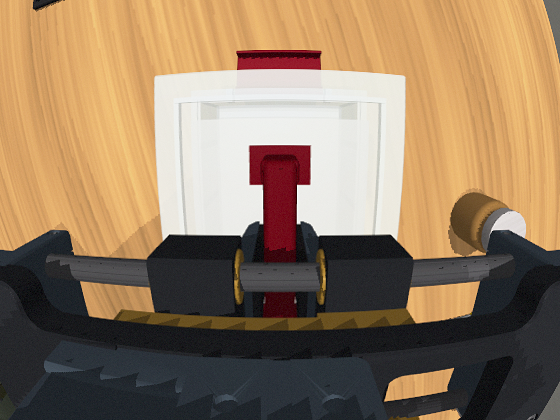

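View pics/s8.png

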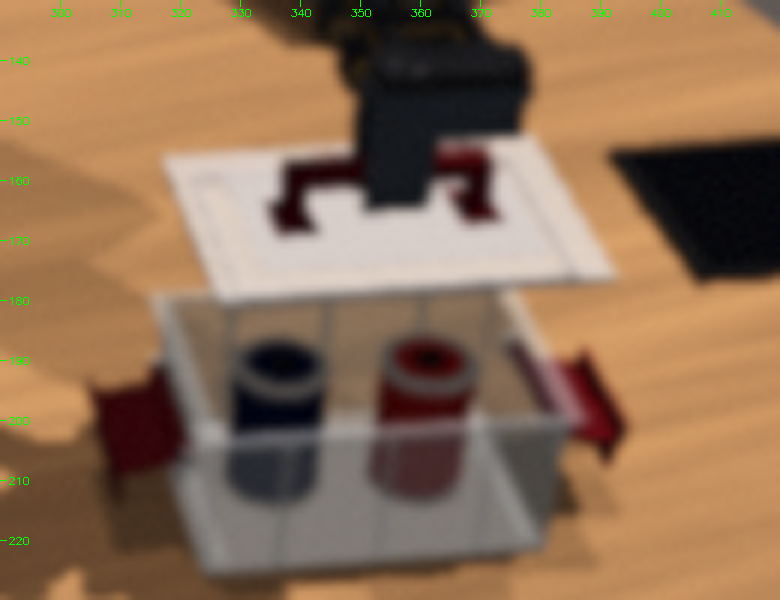

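Call:
jog_arm:
  series:
    - [[-2,-15,0],[0,0,0],0]
    - [[-6,-45,0],[0,0,0],0]
    - [[-10,-80,0],[0,0,0],0]
    - [[-15,-115,0],[0,0,0],0]
    - [[-19,-150,0],[0,0,0],0]

```text
time_s: 7.68
ee_pos: [482.3, 96.2, 378.0]
ee_rot: [-179.6, -0.3, -14.3]
force: [-0.4, 0.5, -1.9]
gripper_width: 15.9
```

Call:
jog_arm:
  series:
    - [[-4,-35,0],[0,0,0],0]
    - [[-9,-70,-5],[0,0,0],0]
    - [[-14,-105,-15],[0,0,0],0]
    - [[-18,-130,-30],[0,0,0],0]
    - [[-19,-140,-50],[0,0,0],0]

```text
time_s: 8.1
ee_pos: [461.8, -47.1, 327.2]
ee_rot: [-179.7, -0.3, -14.4]
force: [0.1, 0.3, -2.3]
gripper_width: 15.8
```

Call:
jog_arm:
  series:
    - [[2,4,-25],[0,0,0],0]
    - [[2,4,-55],[0,0,0],0]
    - [[2,4,-85],[0,0,0],0]
    - [[2,4,-102],[0,0,0],0]
    - [[2,4,-108],[0,0,0],0]

```text
time_s: 8.52
ee_pos: [461.3, -43.5, 215.7]
ee_rot: [-179.8, 0.2, -14.4]
force: [-1.1, 0.7, -1.7]
gripper_width: 16.0
```

```bash
python3 snap.py w9
```

```text
8.5167 [461.3 -43.5 215.7] [-179.79    0.21  -14.45] [-1.1  0.7 -1.7] 16.002007218194922
```

View pics/w9.png

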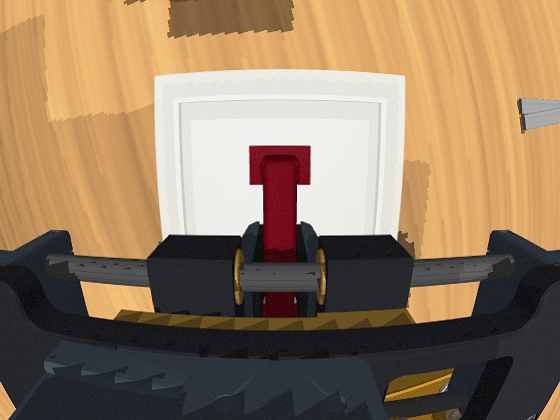

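Lid grip unchanged, floor below clear. Lower the last ~4 mm.

Call:
jog_arm:
  series:
    - [[0,0,-1.5],[0,0,0],0]
    - [[0,0,-3],[0,0,0],0]
    - [[0,0,-4],[0,0,0],0]
    - [[0,0,-4.5],[0,0,0],0]
    - [[0,0,-4.5],[0,0,0],0]

```text
time_s: 8.98
ee_pos: [462.1, -43.4, 212.4]
ee_rot: [-179.8, 0.0, -14.4]
force: [-0.5, 0.2, -1.9]
gripper_width: 15.5
```

Call:
jog_arm:
  series:
    - [[0,0,-1],[0,0,0],0]
    - [[0,0,-1.5],[0,0,0],0]
    - [[0,0,-2],[0,0,0],0]
    - [[0,0,-2],[0,0,0],0]
    - [[0,0,-2],[0,0,0],0]

```text
time_s: 9.4
ee_pos: [462.3, -43.4, 211.4]
ee_rot: [-179.8, -0.0, -14.4]
force: [-1.4, -0.2, 6.4]
gripper_width: 15.9
```

Call:
jog_arm:
  series:
    - [[0,0,-0.3],[0,0,0],0.25]
    - [[0,0,-0.3],[0,0,0],0.4]
    - [[0,0,-0.3],[0,0,0],0.5]
    - [[0,0,-0.3],[0,0,0],0.5]
    - [[0,0,3],[0,0,0],0.5]

```text
time_s: 9.82
ee_pos: [462.1, -43.4, 214.0]
ee_rot: [-179.8, 0.0, -14.4]
force: [0.4, 0.3, -0.9]
gripper_width: 44.6
```

Call:
jog_arm:
  series:
    - [[0,0,20],[0,0,0],0.5]
    - [[0,0,60],[0,0,0],0.5]
    - [[0,0,100],[0,0,0],0.5]
    - [[2,10,140],[0,0,0],0.7]
    - [[5,30,175],[0,0,0],0.8]

```text
time_s: 10.23
ee_pos: [466.8, -14.1, 391.9]
ee_rot: [-179.8, -0.1, -14.6]
force: [1.4, 0.1, -0.6]
gripper_width: 56.4
```

```bash
python3 snap.py w10
```

```text
10.2333 [466.8 -14.1 391.9] [-1.7979e+02 -8.0000e-02 -1.4560e+01] [ 1.4  0.1 -0.6] 56.42576562924668
```

View pics/w10.png

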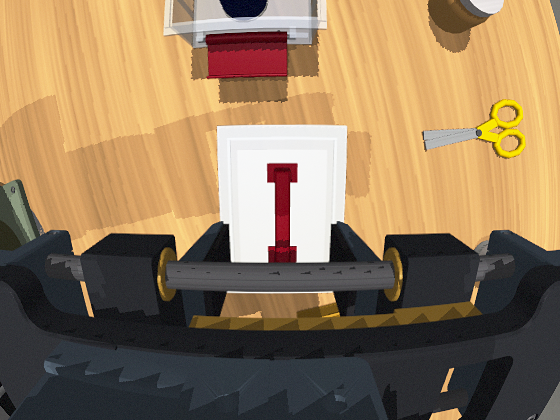

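Call:
jog_arm:
  series:
    - [[27,215,0],[0,0,0.003],0.82]
    - [[27,215,0],[0,0,0.003],0.82]
    - [[27,215,0],[0,0,0.003],0.82]
    - [[27,215,0],[0,0,0.003],0.82]
    - [[27,215,0],[0,0,0.003],0.82]

```text
time_s: 10.7
ee_pos: [494.1, 194.8, 398.0]
ee_rot: [-179.4, -0.8, -14.3]
force: [0.9, -0.0, -0.6]
gripper_width: 74.8
```

```bash
python3 snap.py w11
```

```text
10.7 [494.1 194.8 398. ] [-179.41   -0.81  -14.3 ] [ 0.9 -0.  -0.6] 74.77078113976765
```

View pics/w11.png

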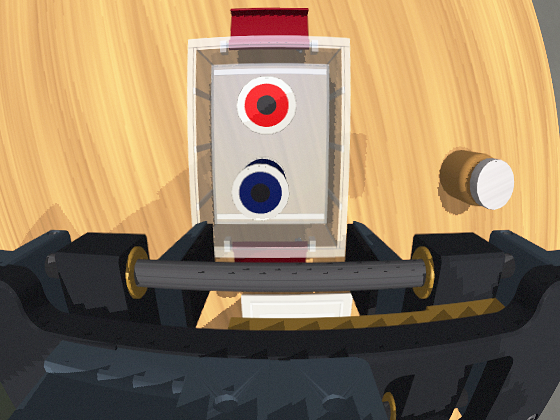

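```bash
python3 - <<'E'
from h import *
st,f=pickle.load(open("w11.pkl","rb"))
crop(f["pixels"],180,30,360,240,3,"w11a.png")
hsv=cv2.cvtColor(f["pixels"],cv2.COLOR_RGB2HSV)
m=((hsv[...,1]>180)&(hsv[...,2]>180)&((hsv[...,0]<6)|(hsv[...,0]>174))).astype(np.uint8); m[:60]=0
n,l,s,c=cv2.connectedComponentsWithStats(m);i=1+np.argmax(s[1:,4]);print(s[i],c[i])
x,y,w,h,_=s[i]
print(wunproj(st,f,[(x+w/2-.5,y+h/2-.5),(260,192)],83))
from workcell import telemetry
s=telemetry.state();print(s['ee_pos'],s['ee_rot'])
# lid check
st,f=pickle.load(open("w10.pkl","rb"));print("lid bar",wunproj(st,f,[(282,163)],45))
E
```

```text
[ 245   84   43   43 1133] [266.04766108 104.83318623]
[[509.38533151 285.3682327   83.        ]
 [483.97236902 209.42950898  83.        ]]
[495.26081549 200.97794013 398.20619135] [-178.96638169   -0.83401065  -14.09243764]
lid bar [[478.15544227  17.09902598  45.        ]]
```

View pics/w11a.png

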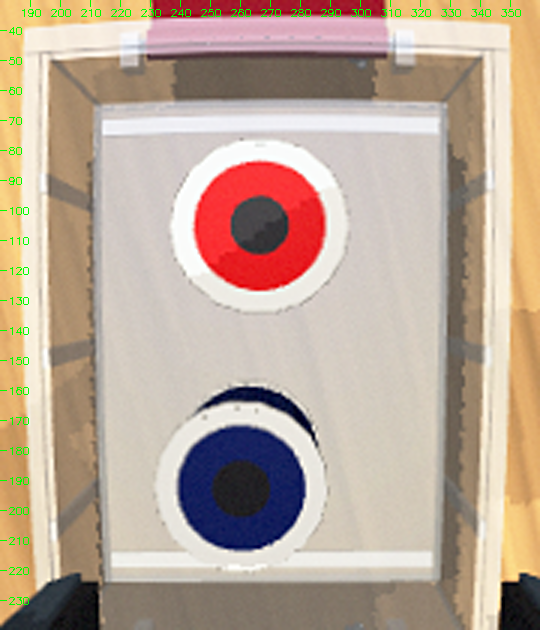

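Call:
jog_arm:
  series:
    - [[8,42,-20],[0.01,0.014,0],0.82]
    - [[15,85,-40],[0.01,0.014,0],0.82]
    - [[15,85,-50],[0.01,0.014,0],0.82]
    - [[15,85,-50],[0.01,0.014,0],0.82]
    - [[15,85,-50],[0.01,0.014,0],0.82]

```text
time_s: 11.17
ee_pos: [509.9, 286.3, 346.7]
ee_rot: [-178.8, 0.2, -14.0]
force: [0.5, -0.7, 0.2]
gripper_width: 74.7
```

```bash
python3 snap.py w12; python3 - <<'E'
from h import *
st,f=pickle.load(open("w11.pkl","rb"))
print(wunproj(st,f,[(188.5,39),(350.5,39.5)],90), wunproj(st,f,[(188.5,39),(350.5,39.5)],90).mean(0))
st,f=pickle.load(open("w12.pkl","rb"))
crop(f["pixels"],180,50,380,250,3,"w12a.png")
E
```

```text
11.1667 [509.9 286.3 346.7] [-178.77    0.22  -13.98] [ 0.5 -0.7  0.2] 74.74105224803293
[[457.05888915 364.58458539  90.        ]
 [598.33276326 327.16958043  90.        ]] [527.69582621 345.87708291  90.        ]
```

View pics/w12a.png

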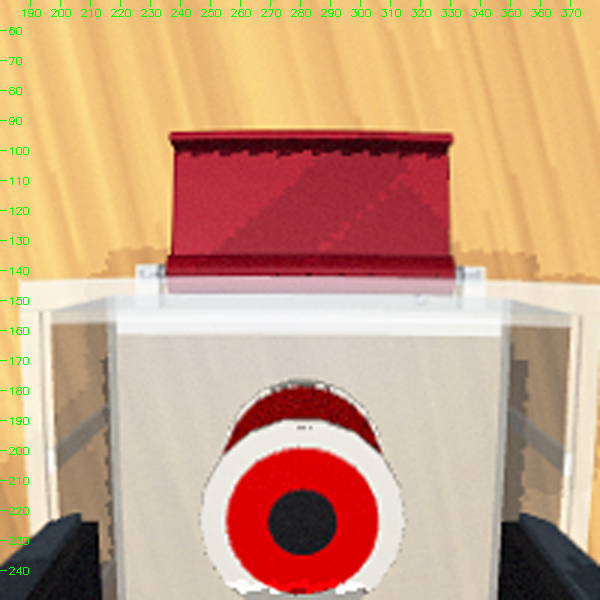

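```bash
python3 - <<'E'
from h import *
st,f=pickle.load(open("w12.pkl","rb"))
print(wunproj(st,f,[(281,222.5),(280.8,224)],83))
print(wproj(st,f,[(510,286.5,83),(512,288,83),(525,339.5,90)]))
from workcell import telemetry
s=telemetry.state();print(s['ee_pos'],s['ee_rot'])
E
```

```text
[[510.33375303 286.45605521  83.        ]
 [509.88883923 285.3068735   83.        ]]
[[280.57274309 222.5458651 ]
 [282.59686604 220.16257946]
 [283.08857148 152.3769079 ]]
[510.16136907 285.58413041 347.9210815 ] [-1.78684505e+02  1.23852043e-01 -1.40613919e+01]
```

Call:
jog_arm:
  series:
    - [[0.3,1.2,-12],[-0.021,0.001,-0.004],0.82]
    - [[0.3,1.2,-25],[-0.021,0.001,-0.004],0.82]
    - [[0.3,1.2,-40],[-0.021,0.001,-0.004],0.82]
    - [[0.3,1.2,-45],[-0.021,0.001,-0.004],0.82]
    - [[0.3,1.2,-45],[-0.021,0.001,-0.004],0.82]

```text
time_s: 11.63
ee_pos: [510.2, 285.6, 301.9]
ee_rot: [-180.0, -0.0, -14.4]
force: [-0.2, 0.2, 0.2]
gripper_width: 74.6
```

```bash
python3 snap.py w13
```

```text
11.6333 [510.2 285.6 301.9] [-1.800e+02 -2.000e-02 -1.437e+01] [-0.2  0.2  0.2] 74.64007252917376
```

View pics/w13.png

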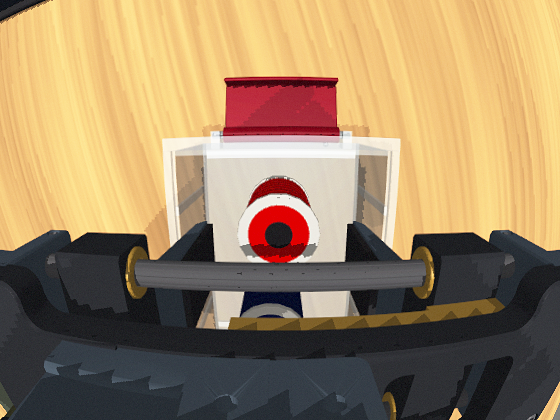

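Call:
jog_arm:
  series:
    - [[0.2,1,-20],[0,0,0],0.82]
    - [[0.2,1,-45],[0,0,0],0.82]
    - [[0.2,1,-65],[0,0,0],0.82]
    - [[0.2,1,-76],[0,0,0],0.82]
    - [[0.2,1,-80],[0,0,0],0.82]

```text
time_s: 12.1
ee_pos: [510.6, 286.6, 222.0]
ee_rot: [-180.0, -0.0, -14.4]
force: [0.1, -0.2, 0.6]
gripper_width: 74.8
```

Call:
jog_arm:
  series:
    - [[0,0,0],[0,0,0],0.6]
    - [[0,0,0],[0,0,0],0.3]
    - [[0,0,0],[0,0,0],0.3]
    - [[0,0,0],[0,0,0],0.3]
    - [[0,0,0],[0,0,0],0.3]
  squeeze: 20

```text
time_s: 12.52
ee_pos: [510.9, 286.8, 223.2]
ee_rot: [-179.9, -0.1, -14.4]
force: [-0.6, 0.2, 3.0]
gripper_width: 52.2
```

Call:
jog_arm:
  series:
    - [[0,0,0],[0,0,0],0.3]
    - [[0,0,0],[0,0,0],0.3]
    - [[0,0,4],[0,0,0],0.3]
    - [[0,0,10],[0,0,0],0.3]
    - [[0,0,20],[0,0,0],0.3]
  squeeze: 25

```text
time_s: 12.93
ee_pos: [510.6, 286.6, 243.0]
ee_rot: [-180.0, -0.0, -14.4]
force: [-0.7, 0.3, -1.4]
gripper_width: 52.3
```

Call:
jog_arm:
  series:
    - [[0,0,25],[0,0,0],0.3]
    - [[0,0,55],[0,0,0],0.3]
    - [[0,0,85],[0,0,0],0.3]
    - [[0,0,110],[0,0,0],0.3]
    - [[0,0,125],[0,0,0],0.3]

```text
time_s: 13.35
ee_pos: [510.8, 286.7, 372.5]
ee_rot: [-179.7, -0.3, -14.4]
force: [1.4, -0.4, -1.4]
gripper_width: 52.0
```

```bash
python3 snap.py w14; python3 - <<'E'
from h import *
from workcell import imaging
f=imaging.grab_frame("scene"); crop(f["pixels"],290,110,420,230,6,"s14.png")
E
```

```text
13.35 [510.8 286.7 372.5] [-179.74   -0.29  -14.38] [ 1.4 -0.4 -1.4] 51.97372710080519
```

View pics/s14.png

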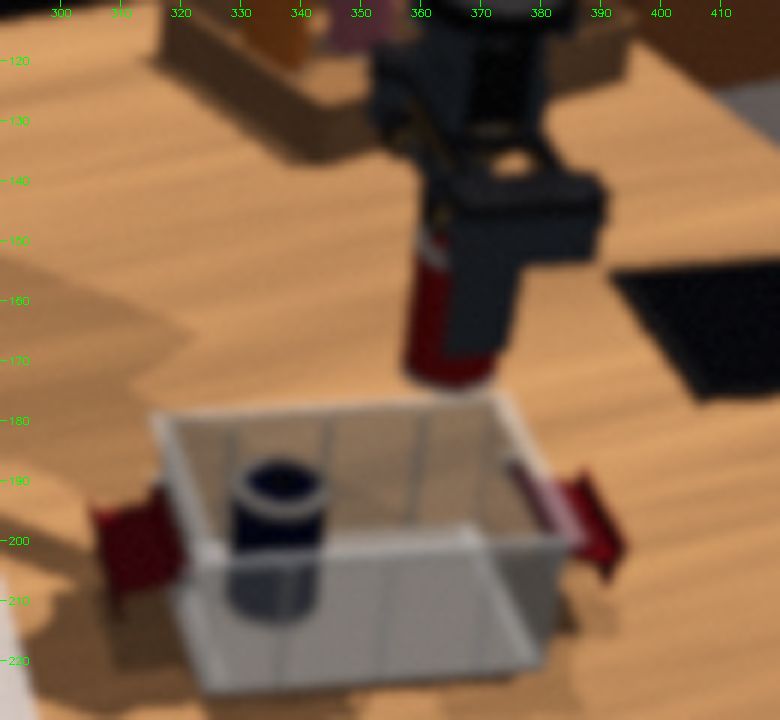

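View pics/w14.png

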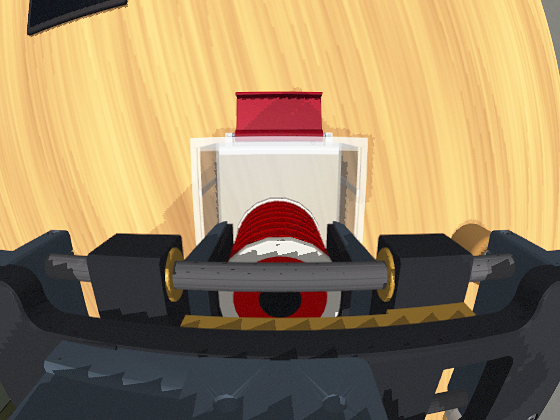

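Call:
jog_arm:
  series:
    - [[0,-15,0],[0,0,-0.05],0.3]
    - [[0,-48,0],[0,0,-0.16],0.3]
    - [[0,-86,0],[0,0,-0.27],0.3]
    - [[0,-124,0],[0,0,-0.38],0.3]
    - [[-1,-162,0],[0,0,-0.49],0.3]

```text
time_s: 13.87
ee_pos: [509.4, 123.4, 371.0]
ee_rot: [-179.8, -0.3, -42.7]
force: [0.5, 0.2, -1.8]
gripper_width: 52.0
```

Call:
jog_arm:
  series:
    - [[0,-38,0],[0,0,-0.1],0.3]
    - [[0,-76,0],[0,0,-0.2],0.3]
    - [[-1,-114,0],[0,0,-0.3],0.3]
    - [[-1,-152,0],[0,0,-0.4],0.3]
    - [[-2,-190,0],[0,0,-0.5],0.3]

```text
time_s: 14.28
ee_pos: [506.6, -68.3, 370.0]
ee_rot: [-179.9, -0.3, -71.6]
force: [1.0, -0.6, -1.4]
gripper_width: 52.0
```

Call:
jog_arm:
  series:
    - [[-3,-38,0],[0,0,-0.08],0.3]
    - [[-6,-76,0],[0,0,-0.16],0.3]
    - [[-9,-114,0],[0,0,-0.24],0.3]
    - [[-12,-150,0],[0,0,-0.32],0.3]
    - [[-13,-165,0],[0,0,-0.32],0.3]

```text
time_s: 14.7
ee_pos: [492.7, -237.1, 368.8]
ee_rot: [-180.0, -0.3, -90.3]
force: [-0.4, 0.6, -1.1]
gripper_width: 51.8
```

Call:
jog_arm:
  series:
    - [[0,0,0],[0,0,0],0.3]
    - [[0,0,0],[0,0,0],0.3]
    - [[0,0,0],[0,0,0],0.3]
    - [[0,0,0],[0,0,0],0.3]
    - [[0,0,0],[0,0,0],0.3]

```text
time_s: 15.12
ee_pos: [492.8, -235.8, 368.7]
ee_rot: [-180.0, -0.3, -90.2]
force: [-0.1, 0.3, -0.8]
gripper_width: 51.8
```

```bash
python3 snap.py w15
```

```text
15.1167 [ 492.8 -235.8  368.7] [-179.99   -0.31  -90.19] [-0.1  0.3 -0.8] 51.80927783729156
```

View pics/w15.png

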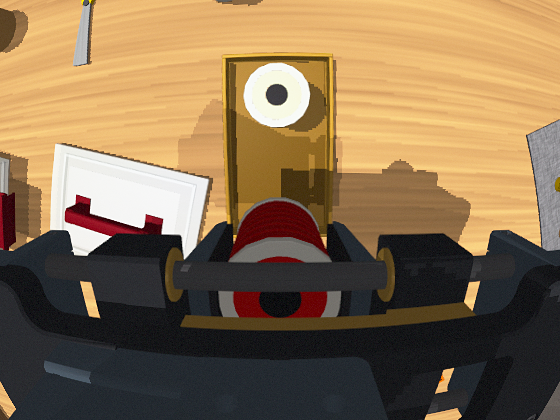

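```bash
python3 - <<'E'
from h import *
st,f=pickle.load(open("w15.pkl","rb"))
crop(f["pixels"],210,40,350,240,4,"w15a.png",10)
print(wunproj(st,f,[(223,55),(332,54),(228,222),(335,200)],26).round(1))
print(wunproj(st,f,[(277,94.5)],84).round(1))
E
```

```text
[[ 635.3 -182.    26. ]
 [ 636.  -289.8   26. ]
 [ 464.  -183.7   26. ]
 [ 487.2 -294.7   26. ]]
[[ 587.7 -235.4   84. ]]
```

View pics/w15a.png

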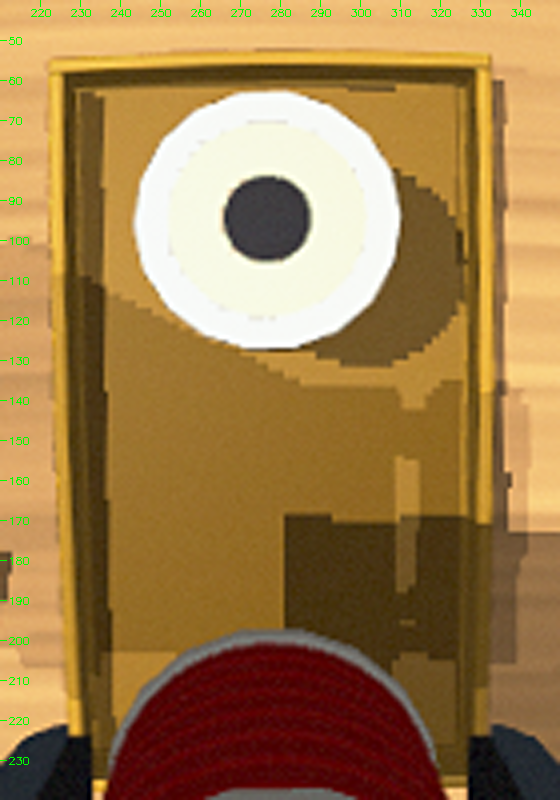

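Call:
jog_arm:
  series:
    - [[2.7,-1.8,-20],[0.005,0,0],0.3]
    - [[2.7,-1.8,-55],[0.005,0,0],0.3]
    - [[2.7,-1.8,-90],[0.005,0,0],0.3]
    - [[2.7,-1.8,-118],[0.005,0,0],0.3]
    - [[2.7,-1.8,-132],[0.005,0,0],0.3]

```text
time_s: 15.58
ee_pos: [494.6, -236.2, 233.5]
ee_rot: [179.7, 0.1, -90.1]
force: [-0.6, -0.2, -1.3]
gripper_width: 51.6
```

```bash
python3 snap.py w16;  python3 - <<'E'
from h import *
from workcell import imaging
f=imaging.grab_frame("scene"); crop(f["pixels"],160,190,270,290,6,"s16.png")
E
```

```text
15.5833 [ 494.6 -236.2  233.5] [ 1.7973e+02  1.2000e-01 -9.0110e+01] [-0.6 -0.2 -1.3] 51.63831666970816
```

View pics/w16.png

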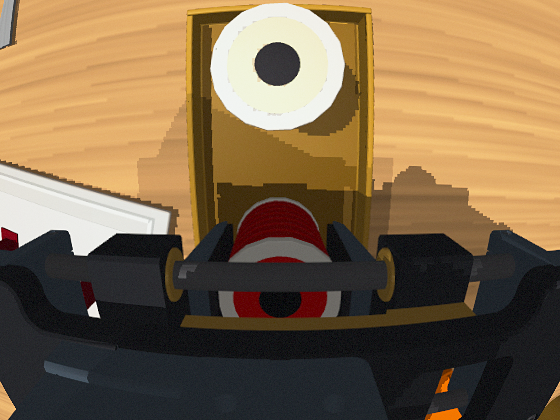

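View pics/s16.png

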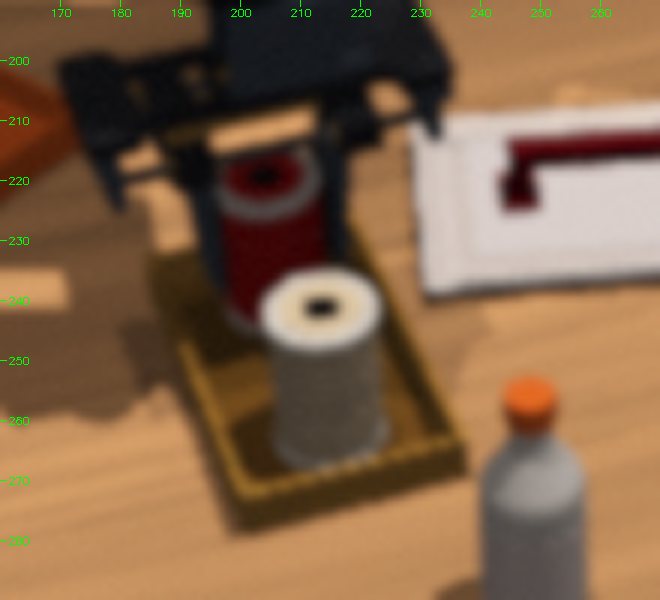

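Call:
jog_arm:
  series:
    - [[0.8,-1,-3],[0,0,0],0.3]
    - [[0.8,-1,-5],[0,0,0],0.3]
    - [[0.8,-1,-7],[0,0,0],0.3]
    - [[0.8,-1,-8],[0,0,0],0.3]
    - [[0.8,-1,-9],[0,0,0],0.3]

```text
time_s: 16.1
ee_pos: [495.9, -237.5, 226.0]
ee_rot: [179.8, 0.1, -90.1]
force: [0.7, 0.4, -1.3]
gripper_width: 51.5
```

Call:
jog_arm:
  series:
    - [[0,0,-0.5],[0,0,0],0.3]
    - [[0,0,-1],[0,0,0],0.3]
    - [[0,0,-1.5],[0,0,0],0.3]
    - [[0,0,-1.5],[0,0,0],0.3]
    - [[0,0,-1.5],[0,0,0],0.3]

```text
time_s: 16.52
ee_pos: [495.8, -237.5, 224.5]
ee_rot: [179.8, 0.1, -90.1]
force: [0.0, -0.5, -1.4]
gripper_width: 52.1
```

Call:
jog_arm:
  series:
    - [[0,0,-0.5],[0,0,0],0.3]
    - [[0,0,-1],[0,0,0],0.3]
    - [[0,0,-1.5],[0,0,0],0.3]
    - [[0,0,-1.5],[0,0,0],0.3]
    - [[0,0,-1.5],[0,0,0],0.3]

```text
time_s: 16.93
ee_pos: [495.9, -237.5, 224.2]
ee_rot: [179.8, 0.1, -90.1]
force: [-1.8, 1.6, 7.2]
gripper_width: 52.0
```

Call:
jog_arm:
  series:
    - [[0,0,0],[0,0,0],0.6]
    - [[0,0,0],[0,0,0],0.65]
    - [[0,0,0],[0,0,0],0.75]
    - [[0,0,0],[0,0,0],0.82]
    - [[0,0,0],[0,0,0],0.85]

```text
time_s: 17.35
ee_pos: [495.9, -237.5, 224.0]
ee_rot: [179.8, 0.1, -90.1]
force: [-0.3, 0.0, 0.4]
gripper_width: 75.7
```

Call:
jog_arm:
  series:
    - [[0,0,8],[0,0,0],0.85]
    - [[0,0,25],[0,0,0],0.85]
    - [[0,0,55],[0,0,0],0.85]
    - [[0,0,90],[0,0,0],0.85]
    - [[0,0,120],[0,0,0],0.85]

```text
time_s: 17.77
ee_pos: [495.9, -237.5, 346.2]
ee_rot: [179.8, 0.1, -90.1]
force: [-0.4, -0.7, -1.0]
gripper_width: 77.5
```

Call:
jog_arm:
  series:
    - [[-30,0,30],[0,0,0],0.85]
    - [[-60,0,50],[0,0,0],0.85]
    - [[-90,0,70],[0,0,0],0.85]
    - [[-110,0,80],[0,0,0],0.85]
    - [[-110,0,80],[0,0,0],0.85]

```text
time_s: 18.18
ee_pos: [382.9, -237.1, 429.5]
ee_rot: [-180.0, -0.1, -90.2]
force: [-0.7, 0.9, 0.1]
gripper_width: 77.4
```

```bash
python3 snap.py w17;  python3 - <<'E'
from h import *
from workcell import imaging
f=imaging.grab_frame("scene"); cv2.imwrite("pics/s17f.png",cv2.cvtColor(f["pixels"],4)); crop(f["pixels"],160,190,270,290,6,"s17.png"); crop(f["pixels"],250,160,410,260,5,"s17b.png")
f=imaging.grab_frame("top"); cv2.imwrite("pics/t17.png",cv2.cvtColor(f["pixels"],4))
E
```

```text
18.1833 [ 382.9 -237.1  429.5] [-1.7997e+02 -1.1000e-01 -9.0220e+01] [-0.7  0.9  0.1] 77.39610920454847
```

View pics/w17.png

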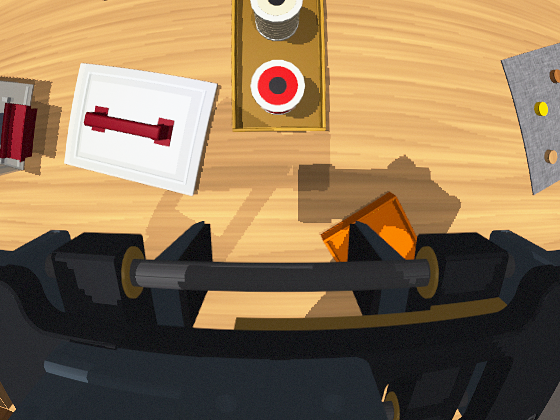

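View pics/s17.png

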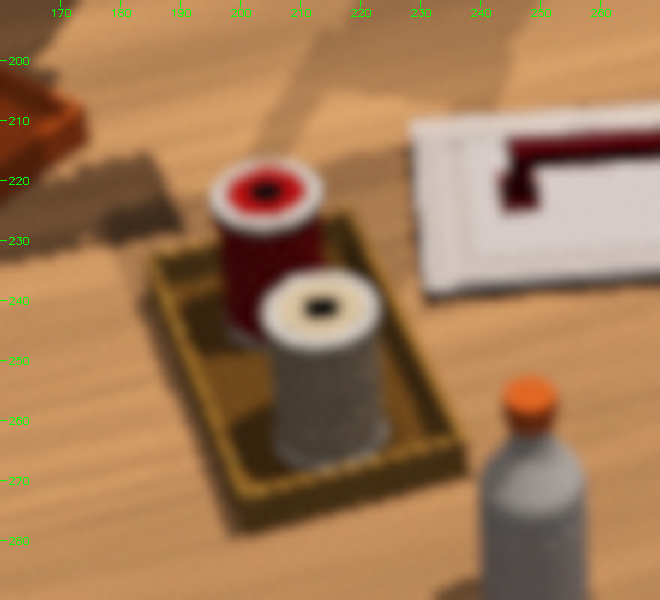

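View pics/s17b.png

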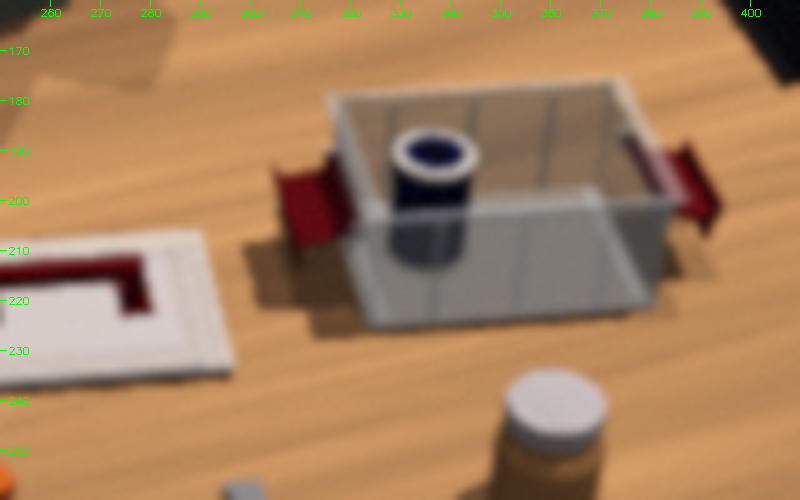

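View pics/t17.png

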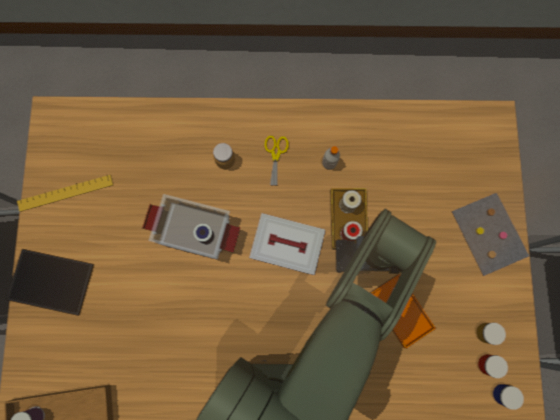

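```bash
python3 -c "
from workcell import env
print(env.job_done())"
```

```text
the job is handed in; nothing more can be done
None
```

The job is done and handed in at about 18.3 s of robot time.

- **Clips and lid:** I pressed both clips open, then lifted the lid off by its handle. It lies flat, handle up, on clear table between the tote and the gold tray.
- **Spool:** I took the red spool out of the tote and stood it upright in the free half of the gold tray, beside the cream spool. I let go only once it was resting on the tray floor, at about 7 N.

**Last checks:** the final pictures from all three cameras show:
- both clips open
- the tote open, with the navy spool standing in it
- the lid flat
- the red and cream spools both upright in the tray
- the tray, scissors, glue, beads and orange look-alike tray where they were at the start
- the gripper clear of everything

Every force reading at the end of a move was under 8 N. The only disagreement was early on: the scene and top cameras put the tote about 10 mm apart in x. Two close wrist-camera views settled it, agreeing to within 1 mm.

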